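Sweep the bottle caps off the block into the recycling tray

TASK

With the fingertips, sweep all three plastic bottle caps across the wooden block and off its edge so that they drop into the green recycling tray beside it. Only push the caps: do not pick them up or lift them. Do not shift or tip the cup and jar that stand on the block, nor the spoon in the grey tray, and finish clear of everything.

Things in the scene. Friction and masses are not known exactly. Their poses are not given: they have to be found in the camera images.
- block: thick wooden butcher block, fixed, 280 (its x, away from the robot) by 360 (its y) by 60 mm high, flat top, no rim; origin at the centre of its underside, on the worktop. One tray stands at its +y side, the other at its -y side. Caps lie 78 to 105 mm either side of its centre line x = 0: two on the robot's side (centres at least 90 mm apart), one on the far side
- green_tray: green open plastic tray for recycling, fixed on the worktop along the block's +y or -y side; 300 (its x) by 150 (its y) by 50 mm high, its rim 10 mm lower than the block's top; walls and floor 4 mm thick; gap to the block 2 to 7 mm; origin at the centre of its underside, axes parallel to the block's
- grey_tray: grey open plastic tray for cutlery, with a spoon in it, fixed on the worktop along the block's +y or -y side; 300 (its x) by 150 (its y) by 50 mm high, its rim 10 mm lower than the block's top; walls and floor 4 mm thick; gap to the block 2 to 7 mm; origin at the centre of its underside, axes parallel to the block's
- cap_blue: blue plastic bottle cap, a closed disc 42 mm across and 17 mm high, 11 to 20 g, loose, lying flat on the block; origin at its centre (8.5 mm above the block's top), z up. It slides and turns freely on the wood
- cap_red: red plastic bottle cap, a closed disc 42 mm across and 17 mm high, 11 to 20 g, loose, lying flat on the block; origin at its centre (8.5 mm above the block's top), z up. It slides and turns freely on the wood
- cap_yellow: yellow plastic bottle cap, a closed disc 42 mm across and 17 mm high, 11 to 20 g, loose, lying flat on the block; origin at its centre (8.5 mm above the block's top), z up. It slides and turns freely on the wood
- cup: blue ceramic cup without handle, 64 mm across and 62 mm high, 0.22 kg, standing loose on the block within 10 mm of the centre line that runs along the block's y; origin at the centre of its underside
- jar: amber glass spice jar with a steel lid and paper label, 54 mm across and 70 mm high, 0.2 kg, standing loose on the block within 10 mm of the same centre line; origin at the centre of its underside
- spoon: steel spoon 170 mm long lying in the grey tray; origin at the middle of its underside, x along it
Things that resemble listed ones, but are neither listed nor needed, are in the scene too. There is more than one size of the cap_red; the one meant has the size given above.

How it is judged:
By the outcome, as a careful person would: the job done as asked, in the order asked, and still so for the second after the job is handed in, with the robot touching nothing.
It also fails if it takes over 61 s, if anything falls off the work surface, if the arm or the gripper's body presses on something with over 40 N, if the wrist force passes 120 N, or if a joint passes its speed limit or range.

ROBOT

A 6-joint arm with a two-finger parallel gripper is mounted at the origin on the work surface. World frame = base frame: x ahead of the robot, y to its left, z up, the work surface at z = 0. Lengths are in m, angles in degrees, forces in N, time in s.
With the tool pointing down it reaches from about 0.375 to 0.9 m from the base axis. Payload 3.1 kg.
Tool frame: the origin (TCP) lies between the finger pads; the fingertips stand 11 mm ahead of it and the grasp point (between the pads) lies 8 mm behind it; z points along the fingers, y is the line along which they close (so a half turn about z gives the same grasp; the last joint's range is limited). The gripper opens to 87 mm and grips with 3 to 60 N. Pads are 19 mm wide; open, the fingers measure 117 mm over their backs; the gripper's body (75 mm by 190 mm) begins 51 mm behind the grasp point.
Start: joints at [67.065, 30.224, 82.088, -0, 67.689, -10.227], TCP at [0.137, 0.61, 0.234] pointing down, gripper open.
Joint ranges: [-176.69, 176.69], [-43.24, 126.21], [12.49, 139.97], [-82, 262], [0, 151.66], [-163.58, 163.58]. Speed limits (degrees/s): [159.86, 159.86, 180, 180, 180, 180].

INTERFACE

Orientations are given as a 3x3 rotation matrix whose columns are the frame's x, y, z axes.
In Python, from rig import bot, viewer, workorder, models gives the robot as it stands.
- The arm moves only by the shell command python3 -m jog 'ROWS'. ROWS is JSON, a list of rows, each a list of 7 numbers: the opening, from 0 (shut) to 1 (fully open), then the shift along the tool's x, y, z in m, then the turn, a rotation vector about the tool's x, y, z in degrees. In form: [[claw, x, y, z, ax, ay, az], ...]. A call has 1 to 20 rows; each row is the pose to reach, as a shift and turn from the pose commanded when the call began, along the tool's axes at that moment; what a row does not reach only later rows make up. A row lasts 1/8 s, in which the tool goes at most 62.5 mm and 10.7 degrees, less where a joint would pass 70% of its speed; a pose out of reach is approached as far as the arm can. A call with a gripper value outside its range is refused whole. The fingers move at their own pace and stop on an object; the grip force is fixed at half the most. Time passes only in rows, so rows that repeat a pose let the fingers close. It gives the time, the measured TCP pose, the force, the opening and the grip force at its end, in the units of the state.
- bot.read_state(): the state, without advancing time (a new reading comes with each control period).
- viewer.capture(name): name is "side" or "top" or "wrist"; returns (picture, depth): 420x560x3 uint8, blue, green, red; 420x560 float32, m along the optical axis (not along the pixel's ray), 0 where there is no reading.
- viewer.camera_info(name): a dict with "fx", "fy", "cx", "cy" (pixels), "world_to_cam" (4x4, takes a point from world to camera coordinates). Camera axes: x right, y down, z forward; pixel columns grow to the right and rows downward; lengths in m; the calibration is good to about 2 mm. A picture is of the moment at which its call begins: read the wrist's pose just before it. camera_info takes no time and is no camera call; for the wrist camera it gives the pose at the moment of the call.
- workorder.hand_in(): hands the job in; it is judged then, once.
Trained networks look in the newest picture that a camera, given by its name, has taken for a name from the list of things; names that differ only in an ending like _2 or _b are one class to them, and where a whole thing is asked for, a point or a joint stands for the part that bears it (a point fixed in the world has none). Each returns a list of dicts, best first, with "p" (0 to 1); they miss things now and then, are a little off and sometimes report something else, mostly with a low value. They report only what shows in the picture. A call takes as long as a camera call. They do not tell look-alikes from the thing itself.
- models.outline_of(camera, thing): "mask" (420x560 bool, what is visible of it).
- models.tip_of(camera, thing): "xyz" ([x, y, z] in m, in world coordinates, good to about 4 mm: a listed point, or the origin of a listed thing).
The state is a dict: "time_s": time; "joint_positions": joint angles; "qvel": joint speeds; "tau": joint torques, N m; "position": TCP position; "tcp_rot": TCP orientation; "force": force on the tool from outside, world axes, zero at the start; "moment": the same for the moment, N m; "opening": opening from 0.0 (shut) to 1.0 (fully open); "grasp_force": force on a finger pad.
Only numpy, scipy, OpenCV 4.12 (cv2) and the standard library are available. Lean on these libraries where they do the work, as an engineer would, in place of code of your own. Each camera call takes 0.05 s, during which the arm holds its last target. There are 200 camera calls.

## Working session

There is one attempt and no reset: what is moved stays moved. The work goes in short steps, Python scripts to look and compute and a shell command to move; the robot and the scene stay as the last step left them, time stands still between calls to the robot, and variables do not carry over. Pictures are saved under pics/ and viewed, at most 10 in all, crops included, and the job is handed in when it is done.

```bash
mkdir -p pics
cat > h.py <<'E'
import numpy as np,cv2
from rig import bot,viewer,workorder,models
def world(cam,u,v,z=None,d=None):
    c=viewer.camera_info(cam);T=np.linalg.inv(np.array(c["world_to_cam"]))
    r=np.array([(u-c["cx"])/c["fx"],(v-c["cy"])/c["fy"],1.])
    if d is None:
        w=T[:3,:3]@r; d=(z-T[2,3])/w[2]
    return (T@np.append(r*d,1))[:3]
E
python3 - <<'E'
from h import *
s=bot.read_state();print(s["position"],np.round(s["tcp_rot"],3).tolist(),s["time_s"])
im,d=viewer.capture("top");cv2.imwrite("pics/top.png",im)
for t in ["block","green_tray","grey_tray","cap_blue","cap_red","cap_yellow","cup","jar","spoon"]:
    for r in models.tip_of("top",t)[:3]:print(t,round(r["p"],2),np.round(r["xyz"],3))
    for r in models.outline_of("top",t)[:3]:
        m=r["mask"];v,u=np.nonzero(m);dd=np.median(d[m]);print("   mask",round(r["p"],2),m.sum(),u.mean().round(),v.mean().round(),np.round(world("top",u.mean(),v.mean(),d=dd),3))
im,d=viewer.capture("side");cv2.imwrite("pics/side.png",im)
print(bot.read_state()["time_s"])
E
```

```text
[0.137182   0.60903261 0.23256375] [[-0.976, 0.22, -0.001], [0.22, 0.976, -0.002], [0.0, -0.002, -1.0]] 0.0
block 0.56 [ 0.573  0.046 -0.001]
   mask 0.82 16833 258.0 244.0 [0.567 0.049 0.06 ]
green_tray 0.6 [ 0.606 -0.208  0.001]
   mask 0.74 8240 367.0 231.0 [ 0.609 -0.215  0.009]
grey_tray 0.77 [0.546 0.307 0.002]
grey_tray 0.33 [0.544 0.298 0.004]
   mask 0.77 7830 147.0 254.0 [0.545 0.316 0.01 ]
cap_blue 0.59 [0.464 0.088 0.066]
cap_blue 0.26 [ 0.606 -0.209  0.   ]
   mask 0.7 256 243.0 289.0 [0.462 0.081 0.077]
cap_red 0.83 [0.661 0.075 0.066]
cap_red 0.81 [0.799 0.038 0.008]
   mask 0.89 450 265.0 154.0 [0.796 0.037 0.022]
   mask 0.7 121 220.0 160.0 [0.782 0.15  0.012]
   mask 0.52 279 248.0 205.0 [0.655 0.075 0.076]
cap_yellow 0.68 [ 0.475 -0.025  0.073]
cap_yellow 0.29 [0.543 0.299 0.005]
   mask 0.66 288 289.0 282.0 [ 0.479 -0.022  0.077]
cup 0.65 [ 0.576 -0.008  0.061]
   mask 0.82 562 281.0 237.0 [ 0.583 -0.003  0.071]
jar 0.64 [0.557 0.133 0.06 ]
   mask 0.69 509 219.0 245.0 [0.555 0.133 0.127]
   mask 0.34 16423 258.0 243.0 [0.568 0.049 0.06 ]
spoon 0.82 [0.545 0.299 0.004]
   mask 0.91 686 151.0 248.0 [0.56  0.306 0.013]
1.0
```

View pics/top.png

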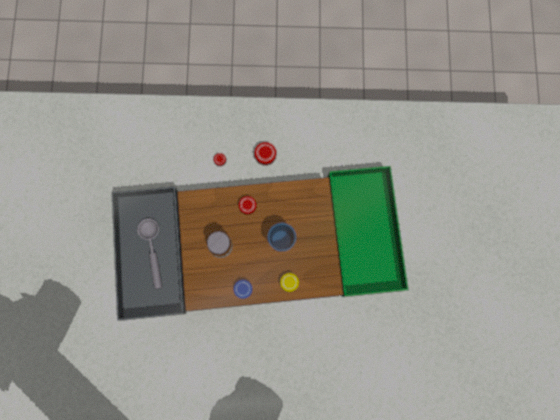

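View pics/side.png

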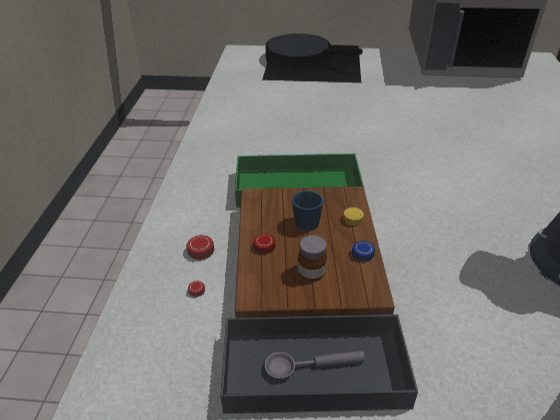

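The top view shows three red look-alikes for cap_red: a large one on the worktop at (265,153), a small one on the worktop at (220,160), and one on the block at (248,205). The side view shows the same three at (200,247), (196,288) and (264,243). By the description it is the one lying on the block; I'll check its size in a crop. The green tray is on the -y side, and the cup and jar stand near the centre line.

```bash
cat > m.py <<'E'
from h import *
im,d=viewer.capture("top")
hsv=cv2.cvtColor(im,cv2.COLOR_BGR2HSV)
c=viewer.camera_info("top");T=np.linalg.inv(np.array(c["world_to_cam"]))
vv,uu=np.mgrid[0:420,0:560]
W=np.stack([(uu-c["cx"])/c["fx"]*d,(vv-c["cy"])/c["fy"]*d,d],-1)@T[:3,:3].T+T[:3,3]
# block top by depth
m=((W[...,2]>.052)&(W[...,2]<.09)&(d>0)&(abs(W[...,0]-.57)<.25)).astype(np.uint8)
n,l,st,ce=cv2.connectedComponentsWithStats(cv2.morphologyEx(m,cv2.MORPH_CLOSE,np.ones((3,3))))
k=1+np.argmax(st[1:,4]); cs,_=cv2.findContours((l==k).astype(np.uint8),cv2.RETR_EXTERNAL,cv2.CHAIN_APPROX_NONE)
P=np.array([world("top",u,v,z=.06)[:2] for u,v in cs[0][:,0]])
r=cv2.minAreaRect((P*1000).astype(np.float32));print("block",r)
g=cv2.inRange(hsv,(50,100,40),(75,255,255));cs,_=cv2.findContours(g,cv2.RETR_EXTERNAL,cv2.CHAIN_APPROX_NONE)
q=max(cs,key=cv2.contourArea);print("green",cv2.minAreaRect(np.array([world("top",u,v,z=.05)[:2]*1000 for u,v in q[:,0]],np.float32)))
yaw=np.deg2rad(7)
R=np.array([[np.cos(yaw),-np.sin(yaw)],[np.sin(yaw),np.cos(yaw)]])
ctr=np.array(r[0])/1000
for t,z in [("cap_blue",.077),("cap_red",.077),("cap_yellow",.077),("cup",.122),("jar",.13)]:
    for o in models.outline_of("top",t)[:3]:
        v,u=np.nonzero(o["mask"]);p=world("top",u.mean(),v.mean(),z=z)[:2]
        print(t,round(o["p"],2),"dia px-> mm",round(2*np.sqrt(o["mask"].sum()/np.pi)*np.median(d[o["mask"]])/c["fx"]*1000),"world",p.round(4),"block",((p-ctr)@R).round(4))
cv2.imwrite("pics/crop.png",cv2.resize(im[130:320,170:350],None,fx=3,fy=3,interpolation=cv2.INTER_CUBIC))
E
python3 m.py
```

```text
block ((570.5460205078125, 49.27253723144531), (279.7220458984375, 374.9384460449219), 6.571817874908447)
green ((607.9282836914062, -206.76329040527344), (298.19000244140625, 149.426025390625), 6.653248310089111)
cap_blue 0.77 dia px-> mm 42 world [0.4631 0.0817] block [-0.1027  0.0453]
cap_red 0.83 dia px-> mm 56 world [0.7792 0.0372] block [ 0.2056 -0.0374]
cap_red 0.8 dia px-> mm 44 world [0.6543 0.0762] block [0.0864 0.0165]
cap_yellow 0.77 dia px-> mm 42 world [ 0.4784 -0.0229] block [-0.1002 -0.0604]
cup 0.86 dia px-> mm 66 world [ 0.5755 -0.0032] block [-0.0015 -0.0527]
jar 0.85 dia px-> mm 55 world [0.5542 0.1313] block [-0.0062  0.0834]
```

View pics/crop.png

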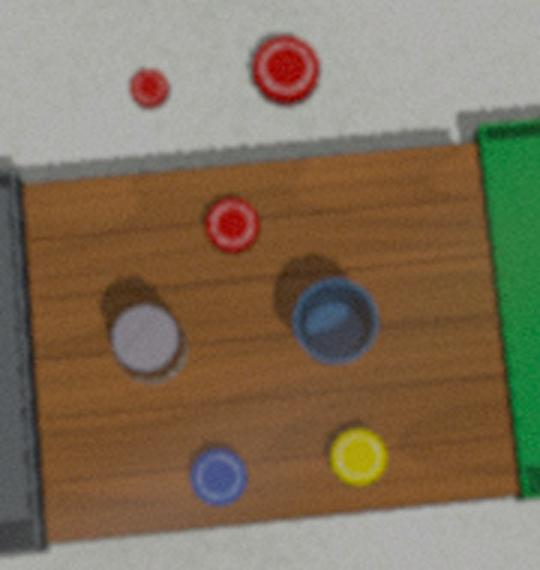

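```bash
python3 -m jog '[[0.28,-0.114,-0.124,0,0,0,18],[0.28,-0.114,-0.124,0,0,0,18],[0.28,-0.228,-0.248,0,0,0,36],[0.28,-0.228,-0.248,0,0,0,36],[0.28,-0.228,-0.248,0,0,0,36],[0.28,-0.342,-0.372,0,0,0,54],[0.28,-0.342,-0.372,0,0,0,54],[0.28,-0.342,-0.372,0,0,0,54],[0.28,-0.456,-0.496,0,0,0,70.65],[0.28,-0.456,-0.496,0,0,0,70.65],[0.28,-0.456,-0.496,0,0,0,70.65],[0.28,-0.456,-0.496,0,0,0,70.65],[0.28,-0.456,-0.496,0,0,0,70.65],[0.28,-0.456,-0.496,0,0,0,70.65]]'
cat > g.py <<'E'
import sys
from h import *
# offset in tool axes to lane point (n,s,z) and residual yaw
n,s,z=map(float,sys.argv[1:4]);a=np.deg2rad(6.65)
p=n*np.array([np.cos(a),np.sin(a),0])+s*np.array([np.sin(a),-np.cos(a),0])+[0,0,z]
S=bot.read_state();R=np.array(S["tcp_rot"]);q=np.array(S["position"])
print("off",(R.T@(p-q)).round(4),"yaw tool y",np.degrees(np.arctan2(R[1,1],R[0,1])),"tilt",R[:,2].round(4),"n,s",(q[0]*np.cos(a)+q[1]*np.sin(a)).round(4),(q[0]*np.sin(a)-q[1]*np.cos(a)).round(4),q[2].round(4),S["opening"],S["time_s"],np.round(S["force"],1))
E
python3 g.py .4725 .030 .079
```

```text
time_s: 3.05
position: [0.4721, 0.0268, 0.2335]
tcp_rot: [[-0.117, 0.993, -0.001], [0.993, 0.117, 0.0], [0.001, -0.001, -1.0]]
force: [0.7, -0.4, 0.4]
opening: 0.282
grasp_force: 0.0
off [-0.002   0.0007  0.1545] yaw tool y 6.74249739280756 tilt [-1.1e-03  4.0e-04 -1.0e+00] n,s 0.472 0.0281 0.2335 0.282475284232645 3.05 [ 0.7 -0.4  0.4]
```

```bash
python3 -m jog '[[0.28,-0.002,0.001,0.05,0,0,0],[0.28,-0.002,0.001,0.1,0,0,0],[0.28,-0.002,0.001,0.13,0,0,0],[0.28,-0.002,0.001,0.145,0,0,0],[0.28,-0.002,0.001,0.154,0,0,0],[0.28,-0.002,0.001,0.154,0,0,0]]'
python3 - <<'E'
from h import *
a,_=viewer.capture("wrist");b,_=viewer.capture("side")
cv2.imwrite("pics/w1.png",np.hstack([cv2.resize(a,(400,300)),cv2.resize(b,(400,300))]))
E
python3 g.py .4725 .10 .079
```

```text
time_s: 3.8
position: [0.474, 0.0244, 0.0794]
tcp_rot: [[-0.117, 0.993, -0.001], [0.993, 0.117, 0.0], [0.0, -0.001, -1.0]]
force: [-0.4, 0.2, -0.3]
opening: 0.28
grasp_force: 0.0
off [-0.0689 -0.0019  0.0012] yaw tool y 6.688618134190092 tilt [ 1.2e-03 -2.0e-04 -1.0e+00] n,s 0.4743 0.0311 0.0802 0.2788103074084184 3.9 [0.1 0.6 0.6]
```

View pics/w1.png

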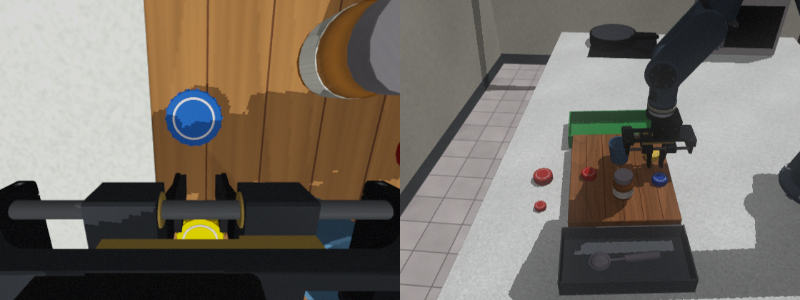

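The wrist half (left) shows the yellow cap centred between the fingers at (200,230), with the blue cap clear behind at (193,117). I'll push.

```bash
python3 -m jog '[[0.28,-0.008,-0.001,0,0,0,0],[0.28,-0.016,-0.001,0,0,0,0],[0.28,-0.03,-0.001,0,0,0,0],[0.28,-0.045,-0.001,0,0,0,0],[0.28,-0.06,-0.001,0,0,0,0],[0.28,-0.075,-0.001,0,0,0,0],[0.28,-0.09,-0.001,0,0,0,0],[0.28,-0.105,-0.001,0,0,0,0],[0.28,-0.12,-0.001,0,0,0,0],[0.28,-0.135,-0.001,0,0,0,0],[0.28,-0.15,-0.001,0,0,0,0],[0.28,-0.165,-0.001,0,0,0,0],[0.28,-0.18,-0.001,0,0,0,0],[0.28,-0.19,-0.001,0,0,0,0],[0.28,-0.19,-0.001,-0.03,0,0,0],[0.28,-0.19,-0.001,-0.09,0,0,0],[0.28,-0.19,-0.001,-0.14,0,0,0],[0.28,-0.19,-0.001,-0.14,0,0,0]]'
python3 g.py .4695 -.076 .22
python3 - <<'E'
from h import *
for cam in ["side","top"]:
    viewer.capture(cam)
    for t in ["cap_yellow","cap_blue"]:
        for r in models.tip_of(cam,t)[:2]:print(cam,t,round(r["p"],2),np.round(r["xyz"],3))
E
```

```text
time_s: 6.15
position: [0.4978, -0.1667, 0.2237]
tcp_rot: [[-0.116, 0.993, 0.008], [0.993, 0.116, -0.005], [-0.006, 0.008, -1.0]]
force: [-0.2, 0.4, -0.7]
opening: 0.285
grasp_force: 0.0
off [ 0.2992 -0.0056  0.0019] yaw tool y 6.663164412299146 tilt [ 0.0085 -0.0049 -1.    ] n,s 0.4752 0.2232 0.2237 0.2851437492408632 6.15 [-0.2  0.4 -0.7]
side cap_yellow 0.49 [ 0.5   -0.195  0.016]
side cap_blue 0.67 [0.459 0.078 0.07 ]
top cap_blue 0.57 [0.464 0.087 0.067]
```

```bash
python3 -m jog '[[0.28,0.04,-0.002,0,0,0,0],[0.28,0.1,-0.002,0,0,0,0],[0.28,0.16,-0.002,0,0,0,0],[0.28,0.22,-0.002,0,0,0,0],[0.28,0.27,-0.002,0,0,0,0],[0.28,0.3,-0.002,0,0,0,0],[0.28,0.3,-0.002,0,0,0,0],[0.28,0.3,-0.002,0,0,0,0]]'
python3 g.py .4695 -.076 .079
```

```text
time_s: 7.45
position: [0.4585, 0.1321, 0.2188]
tcp_rot: [[-0.116, 0.993, -0.001], [0.993, 0.116, -0.001], [-0.0, -0.002, -1.0]]
force: [-0.6, 0.2, -0.9]
opening: 0.281
grasp_force: 0.0
off [-0.002  -0.001   0.1398] yaw tool y 6.657221860520588 tilt [-1.4e-03 -6.0e-04 -1.0e+00] n,s 0.4707 -0.0781 0.2188 0.2807594803017643 7.45 [-0.6  0.2 -0.9]
```

```bash
python3 -m jog '[[0.28,-0.001,-0.001,0.05,0,0,0],[0.28,-0.001,-0.001,0.1,0,0,0],[0.28,-0.001,-0.001,0.125,0,0,0],[0.28,-0.001,-0.001,0.14,0,0,0],[0.28,-0.001,-0.001,0.14,0,0,0],[0.28,-0.008,-0.001,0.14,0,0,0],[0.28,-0.016,-0.001,0.14,0,0,0],[0.28,-0.03,-0.001,0.14,0,0,0],[0.28,-0.045,-0.001,0.14,0,0,0],[0.28,-0.06,-0.001,0.14,0,0,0],[0.28,-0.075,-0.001,0.14,0,0,0],[0.28,-0.09,-0.001,0.14,0,0,0],[0.28,-0.105,-0.001,0.14,0,0,0],[0.28,-0.12,-0.001,0.14,0,0,0]]'
python3 g.py .4695 .223 .079
python3 - <<'E'
from h import *
a,_=viewer.capture("wrist");b,_=viewer.capture("side")
cv2.imwrite("pics/w2.png",np.hstack([cv2.resize(a,(400,300)),cv2.resize(b,(400,300))]))
E
```

```text
time_s: 9.2
position: [0.4717, 0.0122, 0.0795]
tcp_rot: [[-0.116, 0.993, 0.0], [0.993, 0.116, -0.0], [-0.0, 0.0, -1.0]]
force: [-0.3, 0.5, 0.9]
opening: 0.28
grasp_force: 0.1
off [-0.1805 -0.0004  0.0005] yaw tool y 6.640454517454192 tilt [ 0. -0. -1.] n,s 0.47 0.0425 0.0795 0.2796993966326068 9.2 [-0.3  0.5  0.9]
```

View pics/w2.png

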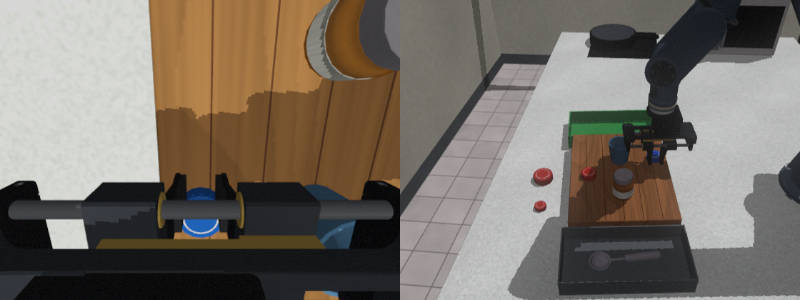

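The wrist half shows the blue cap nested at the fingers (200,210). I'll continue the push.

```bash
python3 -m jog '[[0.28,-0.012,0,0,0,0,0],[0.28,-0.027,0,0,0,0,0],[0.28,-0.042,0,0,0,0,0],[0.28,-0.057,0,0,0,0,0],[0.28,-0.072,0,0,0,0,0],[0.28,-0.087,0,0,0,0,0],[0.28,-0.102,0,0,0,0,0],[0.28,-0.117,0,0,0,0,0],[0.28,-0.132,0,0,0,0,0],[0.28,-0.147,0,0,0,0,0],[0.28,-0.162,0,0,0,0,0],[0.28,-0.18,0,0,0,0,0],[0.28,-0.19,0,0,0,0,0],[0.28,-0.19,0,-0.03,0,0,0],[0.28,-0.19,0,-0.09,0,0,0],[0.28,-0.19,0,-0.15,0,0,0],[0.28,-0.19,0,-0.15,0,0,0],[0.28,-0.19,0,-0.15,0,0,0]]'
python3 g.py .6587 -.048 .229
python3 - <<'E'
from h import *
viewer.capture("side")
for t in ["cap_yellow","cap_blue","cap_red","cup","jar"]:
    for r in models.tip_of("side",t)[:3]:print(t,round(r["p"],2),np.round(r["xyz"],3))
E
```

```text
time_s: 11.55
position: [0.493, -0.1752, 0.2294]
tcp_rot: [[-0.116, 0.993, -0.001], [0.993, 0.116, 0.0], [0.0, -0.001, -1.0]]
force: [-0.5, 0.4, 0.6]
opening: 0.278
grasp_force: 0.0
off [0.2791 0.1893 0.0004] yaw tool y 6.650437881924548 tilt [-6.e-04  4.e-04 -1.e+00] n,s 0.4694 0.2311 0.2294 0.27843292353861604 11.55 [-0.5  0.4  0.6]
cap_yellow 0.53 [ 0.501 -0.21   0.015]
cap_blue 0.6 [ 0.492 -0.177  0.02 ]
cap_red 0.66 [0.658 0.075 0.072]
cap_red 0.6 [0.799 0.038 0.009]
cap_red 0.55 [0.784 0.15  0.008]
cup 0.73 [ 0.578 -0.007  0.061]
jar 0.84 [0.554 0.135 0.058]
```

```bash
python3 -m jog '[[0.28,0.03,0.02,0,0,0,0],[0.28,0.08,0.054,0,0,0,0],[0.28,0.13,0.088,0,0,0,0],[0.28,0.18,0.122,0,0,0,0],[0.28,0.23,0.156,0,0,0,0],[0.28,0.265,0.18,0,0,0,0],[0.28,0.279,0.189,0,0,0,0],[0.28,0.279,0.189,0,0,0,0],[0.28,0.279,0.189,0,0,0,0]]'
python3 g.py .6587 -.048 .079
```

```text
time_s: 12.98
position: [0.6483, 0.122, 0.2292]
tcp_rot: [[-0.114, 0.993, -0.002], [0.993, 0.114, -0.001], [-0.001, -0.002, -1.0]]
force: [0.1, -0.9, 0.3]
opening: 0.283
grasp_force: 0.0
off [0.002  0.0009 0.1502] yaw tool y 6.5709194707897804 tilt [-1.6e-03 -8.0e-04 -1.0e+00] n,s 0.658 -0.0461 0.2292 0.2831370639866099 12.975 [ 0.1 -0.9  0.3]
```

```bash
python3 -m jog '[[0.28,0.001,0.001,0.05,0,0,0],[0.28,0.001,0.001,0.1,0,0,0],[0.28,0.001,0.001,0.13,0,0,0],[0.28,0.001,0.001,0.15,0,0,0],[0.28,0.001,0.001,0.15,0,0,0],[0.28,-0.008,0.001,0.15,0,0,0],[0.28,-0.016,0.001,0.15,0,0,0],[0.28,-0.03,0.001,0.15,0,0,0],[0.28,-0.045,0.001,0.15,0,0,0],[0.28,-0.06,0.001,0.15,0,0,0],[0.28,-0.075,0.001,0.15,0,0,0],[0.28,-0.09,0.001,0.15,0,0,0]]'
python3 g.py .6587 .223 .079
python3 - <<'E'
from h import *
a,_=viewer.capture("wrist");b,_=viewer.capture("side")
cv2.imwrite("pics/w3.png",np.hstack([cv2.resize(a,(400,300)),cv2.resize(b,(400,300))]))
E
```

```text
time_s: 14.48
position: [0.6605, 0.033, 0.0795]
tcp_rot: [[-0.115, 0.993, -0.0], [0.993, 0.115, -0.0], [-0.0, -0.0, -1.0]]
force: [-0.4, 0.4, -0.7]
opening: 0.281
grasp_force: 0.1
off [-0.1793 -0.0011  0.0005] yaw tool y 6.624841063601747 tilt [-1.e-04 -0.e+00 -1.e+00] n,s 0.6599 0.0437 0.0795 0.28134135908259816 14.475 [-0.4  0.4 -0.7]
```

View pics/w3.png

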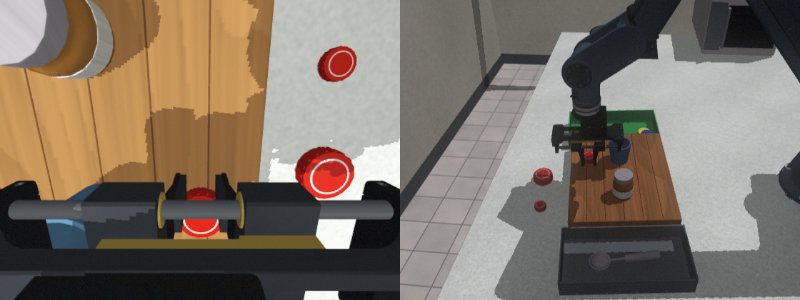

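The wrist half shows the red cap nested at the fingers (200,210), and the look-alikes on the worktop undisturbed at (337,64) and (325,172). I'll continue off the edge, then lift.

```bash
python3 -m jog '[[0.28,-0.012,-0.001,0,0,0,0],[0.28,-0.027,-0.001,0,0,0,0],[0.28,-0.042,-0.001,0,0,0,0],[0.28,-0.057,-0.001,0,0,0,0],[0.28,-0.072,-0.001,0,0,0,0],[0.28,-0.087,-0.001,0,0,0,0],[0.28,-0.102,-0.001,0,0,0,0],[0.28,-0.117,-0.001,0,0,0,0],[0.28,-0.132,-0.001,0,0,0,0],[0.28,-0.147,-0.001,0,0,0,0],[0.28,-0.162,-0.001,0,0,0,0],[0.28,-0.18,-0.001,0,0,0,0],[0.28,-0.19,-0.001,0,0,0,0],[0.28,-0.19,-0.001,-0.03,0,0,0],[0.28,-0.19,-0.001,-0.09,0,0,0],[0.28,-0.19,-0.001,-0.15,0,0,0],[0.28,-0.19,-0.001,-0.18,0,0,0],[0.28,-0.19,-0.001,-0.18,0,0,0],[0.28,-0.19,-0.001,-0.18,0,0,0]]'
python3 -m jog '[[0.28,0,-0.05,0,0,0,0],[0.28,-0.04,-0.1,0,0,0,0],[0.28,-0.09,-0.13,0,0,0,0],[0.28,-0.14,-0.15,0,0,0,0],[0.28,-0.18,-0.15,0,0,0,0],[0.28,-0.18,-0.15,0,0,0,0],[0.28,-0.18,-0.15,0,0,0,0]]'
python3 m.py
python3 - <<'E'
from h import *
b,_=viewer.capture("side");a,_=viewer.capture("top")
cv2.imwrite("pics/f.png",np.hstack([cv2.resize(a,(400,300)),cv2.resize(b,(400,300))]))
E
```

```text
time_s: 16.95
position: [0.6804, -0.1543, 0.2579]
tcp_rot: [[-0.116, 0.993, -0.003], [0.993, 0.116, 0.001], [0.001, -0.003, -1.0]]
force: [-1.2, -0.3, -0.1]
opening: 0.284
grasp_force: 0.0
time_s: 17.82
position: [0.5523, -0.3496, 0.2573]
tcp_rot: [[-0.115, 0.993, -0.003], [0.993, 0.115, 0.004], [0.004, -0.003, -1.0]]
force: [-0.7, -0.2, -0.6]
opening: 0.282
grasp_force: 0.0
block ((570.652099609375, 49.20170593261719), (279.2855224609375, 375.0979309082031), 6.633859634399414)
green ((607.01953125, -206.84063720703125), (299.066162109375, 149.47830200195312), 6.630091190338135)
cap_blue 0.65 dia px-> mm 43 world [ 0.4894 -0.1664] block [-0.107  -0.2041]
cap_blue 0.61 dia px-> mm 66 world [ 0.5817 -0.0043] block [ 0.0044 -0.0544]
cap_red 0.84 dia px-> mm 55 world [0.7807 0.037 ] block [ 0.207  -0.0377]
cap_red 0.8 dia px-> mm 42 world [ 0.6687 -0.1617] block [ 0.0716 -0.2213]
cap_red 0.6 dia px-> mm 33 world [0.7633 0.1441] block [0.2028 0.0708]
cap_yellow 0.72 dia px-> mm 36 world [ 0.4965 -0.1986] block [-0.1038 -0.2369]
cup 0.67 dia px-> mm 64 world [ 0.5748 -0.003 ] block [-0.0023 -0.0523]
cup 0.35 dia px-> mm 41 world [ 0.486  -0.1586] block [-0.1094 -0.1959]
jar 0.83 dia px-> mm 53 world [0.5561 0.1317] block [-0.0044  0.0837]
```

View pics/f.png

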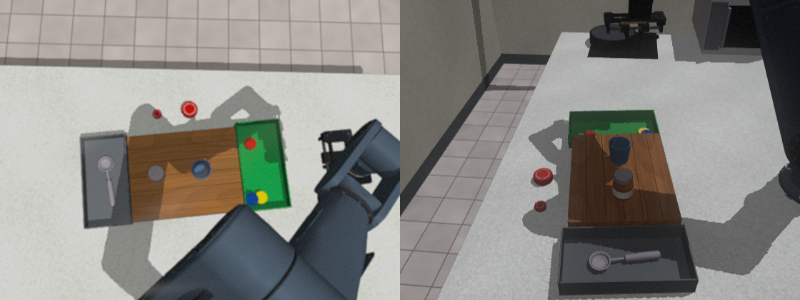

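All three caps are in the green tray (top half: red 250,143; blue 252,199; yellow 262,198), with the cup, jar and spoon unmoved. I'll check that the blue cap isn't perched on the rim.

Run:
```python
from h import *
a,d=viewer.capture("top");a0=np.deg2rad(6.65)
for t in ["cap_blue","cap_yellow","cap_red"]:
    for o in models.outline_of("top",t)[:3]:
        v,u=np.nonzero(o["mask"]);dd=d[v,u]
        P=np.array([world("top",x,y,d=q) for x,y,q in zip(u,v,dd)]);s=P[:,0]*np.sin(a0)-P[:,1]*np.cos(a0)
        print(t,round(o["p"],2),P.mean(0).round(3),"z",np.percentile(P[:,2],[5,50,95]).round(3),"s",np.percentile(s,[2,98]).round(3))
cv2.imwrite("pics/c.png",cv2.resize(a[160:300,320:420],None,fx=4,fy=4,interpolation=cv2.INTER_CUBIC))
```

```text
cap_blue 0.77 [ 0.491 -0.173  0.03 ] z [0.018 0.031 0.041] s [0.212 0.249]
cap_yellow 0.71 [ 0.499 -0.206  0.032] z [0.015 0.02  0.025] s [0.249 0.281]
cap_red 0.67 [0.797 0.038 0.022] z [0.014 0.022 0.026] s [0.03 0.08]
cap_red 0.61 [ 0.681 -0.17   0.028] z [0.004 0.02  0.025] s [0.23  0.272]
cap_red 0.57 [0.781 0.151 0.012] z [0.006 0.012 0.017] s [-0.075 -0.045]
```

View pics/c.png

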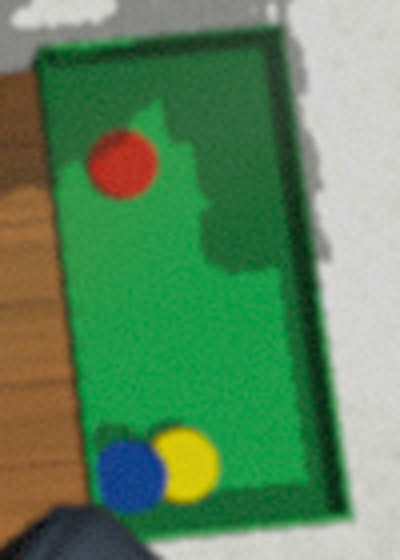

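The blue cap at (130,475) leans on the yellow one at (185,463). It is inside the tray walls and below the 50 mm rim, so I'll hand in.

```bash
python3 -c "
from rig import bot,workorder
print(bot.read_state()['force'],abs(bot.read_state()['qvel']).max());print(workorder.hand_in())"
```

```text
[-0.27920845  0.6245619   0.51784534] 0.16286068730704878
the job is handed in; nothing more can be done
None
```

I swept all three caps off the block into the green tray (the blue one rests leaning on the yellow, below the rim), left the cup, jar and spoon where they stood, moved the arm clear, and handed the job in at about 18 s.

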